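# Dose the portafilter at the coffee grinder

## Robot

A 7-joint arm with a two-finger parallel gripper is mounted at the origin on the work surface. World frame = base frame: x ahead of the robot, y to its left, z up, the work surface at z = 0. Lengths are in m, angles in rad, forces in N, time in s.
With the tool pointing down it reaches from about 0.35 to 0.9 m from the base axis. Payload 7.2 kg.
Tool frame: the origin (TCP) lies on the centre line of the jaws, within the pads' length; the fingertips stand 19 mm ahead of it and the grasp point (between the pads) is the TCP; z points along the fingers, y is the line along which they close (so a half turn about z gives the same grasp; the last joint's range is limited). The gripper opens to 88 mm and grips with 3 to 60 N. Pads are 20 mm wide; open, the fingers measure 115 mm over their backs; the gripper's body (75 mm by 178 mm) begins 61 mm behind the grasp point.
Start: joints at [-1.355, 0.411, -0.013, 1.596, 0.006, 1.134, -0.082], TCP at [0.175, 0.6, 0.242] pointing down, gripper open.
Joint ranges: [-2.95, 2.95], [-0.29, 1.99], [-1.47, 1.44], [0.14, 2.54], [-1.03, 4.17], [0.13, 1.85], [-2.86, 2.86]. Speed limits (rad/s): [2.39, 2.39, 3.01, 3.01, 3.14, 3.14, 3.14].

## Interface

Orientations are given as a unit quaternion [x, y, z, w].
In Python, from bench import ctrl gives the robot as it stands. The module is installed in compiled form; this text tells all that it offers.
- The arm moves only by the shell command python3 -m pendant 'ROWS' [FORCE]. ROWS is JSON, one flat list of numbers, 7 for each row, row after row: the shift along the tool's x, y, z in cm, then the turn, a rotation vector about the tool's x, y, z in rad, then the opening in per cent of the stroke, from 0 (shut) to 100 (fully open). A call has 1 to 20 rows; each row shifts and turns the commanded pose from where the row before left it, along the tool's axes as they then stand; what a row does not reach is not made up. A row lasts 1/8 s, in which the tool goes at most 62.5 mm and 10.7 degrees, less where a joint would pass 70% of its speed; a pose out of reach is approached as far as the arm can. A call with a gripper value outside its range is refused whole. The fingers move at their own pace and stop on an object; FORCE is the grip in N (left out, the last holds). Time passes only in rows, so rows that do not move let the fingers close. It gives the time, the measured TCP pose, the force, the opening and the grip force at its end, in the units of the state.
- ctrl.read_state(): the state, without advancing time (a new reading comes with each control period).
- ctrl.snapshot(name): name is "scene" or "top" or "wrist"; returns a dict with "color" (384x512x3 uint8, red, green, blue), "depth" (384x512 float32, m along the optical axis (not along the pixel's ray), 0 where there is no reading), "fov_y" (degrees; the focal length in pixels is half the picture's height over the tangent of half this angle, whatever the lens; pixels are square), "cx", "cy" (the principal point, pixels), "R" (3x3) and "t" (3): a world point X has camera coordinates R X + t. Camera axes: x right, y down, z forward; pixel columns grow to the right and rows downward; lengths in m; the calibration is good to about 2 mm. A picture is of the moment at which its call begins.
- ctrl.finish_job(): hands the job in; it is judged then, once.
The state is a dict: "time_s": time; "joints": joint angles; "joint_vel": joint speeds; "effort": joint torques, N m; "eef_pos": TCP position; "eef_rot": TCP orientation; "wrist_force": force on the tool from outside, world axes, zero at the start; "torque": the same for the moment, N m; "width": finger opening in m; "grasp_force": force on a finger pad.
Only numpy, scipy, OpenCV 4.12 (cv2) and the standard library are available. Lean on these libraries where they do the work, as an engineer would, in place of code of your own. Each camera call takes 0.05 s, during which the arm holds its last target. There are 200 camera calls.

## Task

Pick up the portafilter by its handle and slide it into the coffee grinder's fork, so that its rim runs in on top of the slotted fork plate and under the two ears, and push it on against the start button behind the slot until the button is fully in. Then let it ease back until the button is out again and leave the portafilter hanging level in the fork by itself. Do not force anything: a light push is enough, and the tamper, cup and shaker stay where they are.

Things in the scene. Friction and masses are not known exactly. Their poses are not given: they have to be found in the camera images.
- grinder: Fixed white coffee grinder, 125 mm wide, 225 deep, 336 high. Origin: on the table under the motor housing; front faces its own -x, y across, z up. From the front stands a level steel fork plate, 4 mm thick, with a U slot open to -x. The plate's top is 118 to 134 mm above the table as somebody clamped it (firm to 90 N): NOT measured; find it by letting the rim down on the prongs, or by sight.
- slot_mouth (a point): Point on the table below the slot's middle line, where its straight sides begin (along +x, slot_end is 42 mm and the grinder's origin 112 mm further in); axes as the grinder's. The slot is 56 mm wide between prongs 14 mm wide; towards -x the prong tips flare for another 20 mm to a mouth about 74 mm wide.
- slot_end (a point): Point on the table below a barrel's axis when the barrel bottoms in the slot; axes as the grinder's. Two steel ears, undersides 6.5 mm above the plate's top, cover |y| 20 to 42 mm from x = +4 mm inwards (front lips bent up), so a rim comes under them once its axis passes x = -30 mm. Cheeks at |y| 39 mm. Above: chute (11 mm radius) ending 176 mm up; burr head 209 mm up, front at x = -20 mm.
- start (a joint): Travel (m) of the start button, a black plunger 18 mm across, pointing to the grinder's -x behind the slot, 104 mm up; the barrel pushes it. 0 = out, about 0.005 = fully in, where the barrel meets the rigid end of the slot. The barrel first meets it 5 mm short of slot_end. It resists with 3.5 N at first, 6.5 N fully in, and springs back. Over 20 N anywhere on the grinder is forcing it.
- portafilter: Loose steel portafilter, 0.29 to 0.41 kg, standing on its barrel. Origin: centre of the underside, z up. Barrel 54 mm across, 40 mm high, then a round rim (flange) 72 mm across, 4 mm thick. Dark wooden handle along its own -x: 26 mm wide, 24 mm high, flat sides, x = -49 to -153 mm, axis 26 mm above the underside. Mass centre about x = -15 mm. In the fork its axes agree with the grinder's.
- tamper: Bystander: coffee tamper standing on its steel foot, 51 mm across, 80 mm high, wooden knob up. Origin: centre of its underside.
- cup: Bystander: pink mug, 68 mm across, 56 mm high, handle at its +y. Origin: centre of its underside.
- shaker: Bystander: glass salt shaker with a steel cap, 38 mm across, 72 mm high. Origin: centre of its underside.
There are look-alikes about, which are no part of the job. Of the things shaped like the portafilter, the steel one is meant.

How it is judged:
By the outcome, as a careful person would: the job done as asked, in the order asked, and still so for the second after the job is handed in, with the robot touching nothing.
It also fails if it takes over 67 s, if anything falls off the work surface, if the arm or the gripper's body presses on something with over 40 N, if the wrist force passes 120 N, or if a joint passes its speed limit or range.

## Working session

There is one attempt and no reset: what is moved stays moved. The work goes in short steps, Python scripts to look and compute and a shell command to move; the robot and the scene stay as the last step left them, time stands still between calls to the robot, and variables do not carry over. Pictures are saved under pics/ and viewed, at most 10 in all, crops included, and the job is handed in when it is done.

```bash
mkdir -p pics; cat > h.py <<'E'
import numpy as np, cv2
from bench import ctrl
def snap(n,save=None):
    s=ctrl.snapshot(n); s['f']=s['color'].shape[0]/2/np.tan(np.radians(s['fov_y'])/2)
    np.save(f'pics/{save or n}.npy',s,allow_pickle=True)
    if save: cv2.imwrite(f'pics/{save}.png',s['color'][:,:,::-1])
    return s
def load(n): return np.load(f'pics/{n}.npy',allow_pickle=True).item()
def ray(s,u,v,z):
    d=s['R'].T@np.array([(u-s['cx'])/s['f'],(v-s['cy'])/s['f'],1]); c=-s['R'].T@s['t']
    return c+d*(z-c[2])/d[2]
def cloud(s):
    v,u=np.mgrid[:384,:512]; d=s['depth']
    P=np.stack([(u-s['cx'])/s['f']*d,(v-s['cy'])/s['f']*d,d],-1)
    return (P-s['t'])@s['R']
def proj(s,X):
    c=s['R']@np.array(X)+s['t']; return c[:2]/c[2]*s['f']+[s['cx'],s['cy']]
E
python3 - <<'E'
from h import *
a=snap('scene','scene0');b=snap('top','top0')
cv2.imwrite('pics/both.png',cv2.resize(np.vstack([a['color'],b['color']])[:,:,::-1],(450,600)) if 0 else np.hstack([cv2.resize(a['color'],(400,300)),cv2.resize(b['color'],(400,300))])[:,:,::-1])
for s in(a,b): print(-s['R'].T@s['t'],s['f'],s['R'][2])
print(ctrl.read_state())
E
```

```text
[ 1.01533604 -0.42173801  0.99960505] 416.24076130428483 [-0.47319999  0.36328052 -0.80256404]
[ 0.29440743 -0.0076806   1.00060144] 393.9080057586396 [ 1.82096632e-01  5.81204239e-04 -9.83280468e-01]
{'time_s': 0.1, 'joints': array([-1.35521044,  0.41181571, -0.01274208,  1.59696382,  0.00562199,
        1.13428708, -0.08216476]), 'joint_vel': array([ 2.23377149e-03, -6.68441220e-04, -2.52855969e-03, -3.05131737e-03,
       -6.93076562e-04, -5.02475031e-05,  7.69093794e-04]), 'effort': array([ 2.92543285e-03, -5.89098966e+01,  6.43987991e-01, -2.91710043e+01,
       -5.37066988e-02,  1.44226474e-02,  5.77303172e-05]), 'eef_pos': array([0.17489969, 0.59958233, 0.24089419]), 'eef_rot': array([ 1.41369569e-01,  9.89956629e-01, -7.17499542e-04, -4.72784110e-05]), 'wrist_force': array([ 0.18323917,  0.47596302, -0.25589354]), 'torque': array([0.01638426, 0.02635374, 0.0025653 ]), 'grasp_force': 0.0, 'width': 0.08776856452108986}
```

View pics/scene0.png

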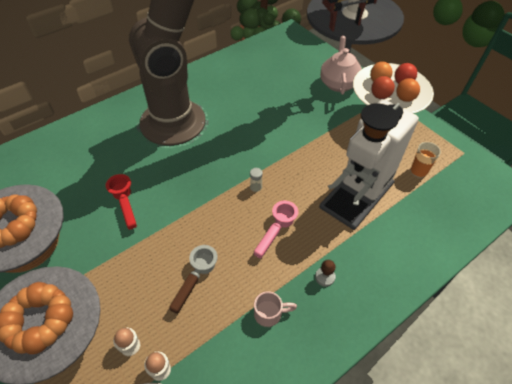

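View pics/top0.png

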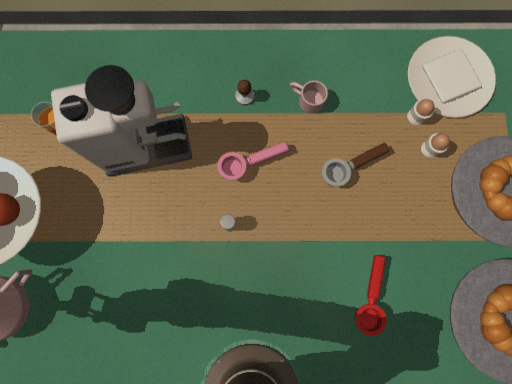

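Scene view: steel portafilter, cup at (203,260), with its dark handle running to (183,293). In the top view it is at (337,172) with the handle to (375,155). The look-alikes are pink at top (232,166) and red at top (371,318). I choose the steel one with the wooden handle. The grinder is at top (130,130), with its front facing image right.

```bash
python3 - <<'E'
from h import *
a=load('scene0');b=load('top0')
A=a['color'][90:240,300:440];B=b['color'][50:190,50:210]; C=b['color'][130:200,310:400];
r=lambda i,w,h:cv2.resize(i,(w,h),interpolation=cv2.INTER_CUBIC)
cv2.imwrite('pics/crop1.png',np.hstack([r(A,280*4//3,400),np.vstack([r(B,400,350),r(C,400,250)])[:400]])[:,:,::-1]) if 0 else None
L=r(A,373,400); 
R=np.vstack([r(B,400,350),r(C,321,250) if 0 else np.pad(r(C,321,250),((0,0),(0,79),(0,0)))])
L=np.pad(L,((0,200),(0,0),(0,0)))
cv2.imwrite('pics/crop1.png',np.hstack([L,R])[:,:,::-1])
P=cloud(b);Q=cloud(a)
for n,X,s in(('top',P,b),('scene',Q,a)):
    hsv=cv2.cvtColor(s['color'],cv2.COLOR_RGB2HSV)
    # portafilter region
    m=(abs(X[...,0]-.5)<.12)&(X[...,1]<-.1)&(X[...,1]>-.38)&(X[...,2]>.015)&(X[...,2]<.06)
    k,l,st,ce=cv2.connectedComponentsWithStats(m.astype(np.uint8))
    for i in range(1,k):
        if st[i,4]>80: q=X[l==i]; print(n,st[i],q.mean(0).round(3),q.min(0).round(3),q.max(0).round(3), hsv[l==i].mean(0).round())
    # fork levels
    m=(X[...,1]>.2)&(X[...,1]<.6)&(X[...,0]>.35)&(X[...,0]<.8)&(s['depth']>0)&(X[...,2]>.1)&(X[...,2]<.15)
    print(n,np.histogram(X[m][:,2],bins=np.arange(.1,.152,.004)))
for uv in((228,222,.072),(245,88,.08),(313,95,.056),(337,172,.044)): print(uv,ray(b,*uv).round(3) if 0 else ray(b,*uv).round(3))
E
```

```text
top [ 322  143   67   44 1055] [ 0.547 -0.249  0.035] [ 0.491 -0.348  0.015] [ 0.606 -0.177  0.049] [ 18.  75. 109.]
top (array([ 59,  44,  93, 336, 563, 816, 794, 207, 166,  51,  73,  62]), array([0.1  , 0.104, 0.108, 0.112, 0.116, 0.12 , 0.124, 0.128, 0.132,
       0.136, 0.14 , 0.144, 0.148]))
scene [ 169  245   48   68 1043] [ 0.549 -0.256  0.034] [ 0.489 -0.351  0.015] [ 0.606 -0.177  0.049] [ 21.  80. 120.]
scene (array([ 51,  63,  66, 116, 181, 280, 172, 131, 159,  72,  74,  77]), array([0.1  , 0.104, 0.108, 0.112, 0.116, 0.12 , 0.124, 0.128, 0.132,
       0.136, 0.14 , 0.144, 0.148]))
(228, 222, 0.072) [0.4   0.054 0.072]
(245, 88, 0.08) [0.735 0.014 0.08 ]
(313, 95, 0.056) [ 0.727 -0.159  0.056]
(337, 172, 0.044) [ 0.528 -0.215  0.044]
```

View pics/crop1.png

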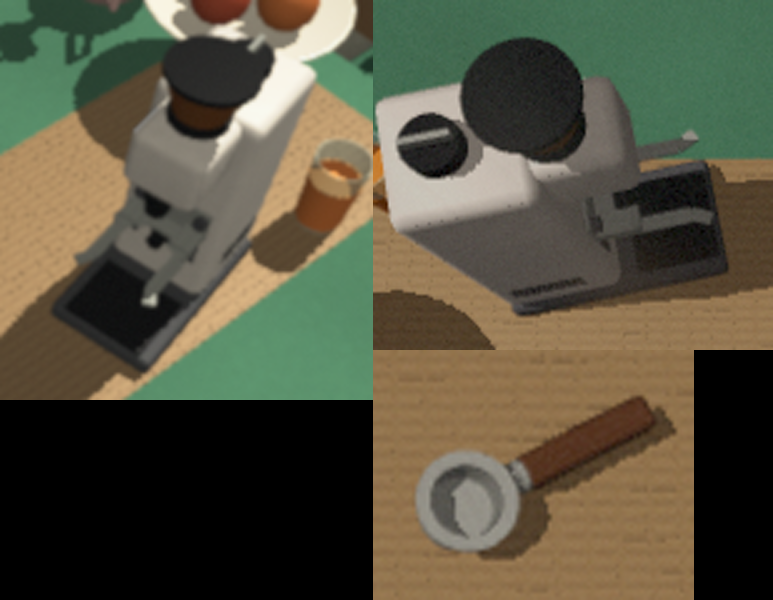

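Crop: it is steel with a wooden handle, so the choice is confirmed. The fork prong tips are at about top px (185,136) and (177,106), and scene px (331,187) and (356,202).

```bash
python3 - <<'E'
from h import *
a=load('scene0');b=load('top0')
for n,s in(('top',b),('scene',a)):
    X=cloud(s);hsv=cv2.cvtColor(s['color'],cv2.COLOR_RGB2HSV).astype(int)
    # portafilter
    reg=(abs(X[...,0]-.55)<.1)&(X[...,1]<-.15)&(X[...,1]>-.38)
    rim=reg&(X[...,2]>.036)&(X[...,2]<.052)&(hsv[...,1]<70)
    q=X[rim]; (c,r)=cv2.minEnclosingCircle(q[:,:2].astype(np.float32)); print(n,'rim',np.round(c,4),round(r,4),np.median(q[:,2]),len(q))
    hd=reg&(X[...,2]>.028)&(X[...,2]<.05)&(hsv[...,1]>100)&(hsv[...,2]<140)&(np.hypot(X[...,0]-c[0],X[...,1]-c[1])>.055)
    q=X[hd]; rr=cv2.minAreaRect(q[:,:2].astype(np.float32)); l=cv2.fitLine(q[:,:2].astype(np.float32),2,0,.01,.01).ravel()
    print(' handle',rr,np.median(q[:,2]),len(q),'dir deg',np.degrees(np.arctan2(l[1],l[0])), 'ctr->', np.degrees(np.arctan2(rr[0][1]-c[1],rr[0][0]-c[0])))
    # grinder vertical walls: normals via pca of footprint
    g=(X[...,1]>.15)&(X[...,1]<.62)&(X[...,0]>.4)&(X[...,0]<.85)&(s['depth']>0)
    w=g&(X[...,2]>.14)&(X[...,2]<.33)
    q=X[w][:,:2].astype(np.float32); rr=cv2.minAreaRect(q); print(' body',rr,len(q))
    # dark tray
    t=g&(X[...,2]<.03)&(hsv[...,2]<75)&(X[...,2]>.002)
    k,lab,st,_=cv2.connectedComponentsWithStats(t.astype(np.uint8)); i=1+st[1:,4].argmax()
    q=X[lab==i]; print(' tray',cv2.minAreaRect(q[:,:2].astype(np.float32)),np.median(q[:,2]),len(q))
E
python3 - <<'E'
import sys;sys.path.insert(0,'.')
from h import *
a=load('pics/scene0'.split('/')[-1]);b=load('top0')
c=lambda s:-s['R'].T@s['t']
def tri(pa,pb):
    out=[]
    p,q=c(a),c(b); d=ray(a,*pa,.12)-p; e=ray(b,*pb,.12)-q
    k=np.linalg.lstsq(np.c_[d,-e],q-p,rcond=None)[0]; x,y=p+k[0]*d,q+k[1]*e
    return ((x+y)/2).round(4),round(np.linalg.norm(x-y),4)
for pa in((331,187),(356,202)):
    for pb in((185,136),(177,106)): print(pa,pb,tri(pa,pb))
E
```

```text
top rim [ 0.53   -0.2189] 0.0433 0.04431548696499265 368
 handle ((0.5767999291419983, -0.3071644604206085), (0.02673645131289959, 0.08992359042167664), 28.23993682861328) 0.0379087556313679 350 dir deg -62.602314 ctr-> -62.059066619244994
 body ((0.5586892366409302, 0.3866879940032959), (0.14270956814289093, 0.4059288203716278), 30.405488967895508) 5765
 tray ((0.6103119254112244, 0.2727299928665161), (0.12654103338718414, 0.21940411627292633), 12.324837684631348) 0.02422863363093327 1732
scene rim [ 0.5328 -0.218 ] 0.0444 0.04305843541771331 319
 handle ((0.5764856338500977, -0.30743399262428284), (0.026101939380168915, 0.09009282290935516), 27.24264144897461) 0.03655791696150067 377 dir deg -62.51592 ctr-> -63.97588642432265
 body ((0.5412777662277222, 0.4166869819164276), (0.1443711668252945, 0.4791688323020935), 30.560609817504883) 3584
 tray ((0.6207534074783325, 0.2214106321334839), (0.12344437092542648, 0.11772574484348297), 12.464282989501953) 0.024027283008384196 1253
(331, 187) (185, 136) (array([0.5974, 0.1552, 0.1214]), np.float64(0.0054))
(331, 187) (177, 106) (array([0.6322, 0.1419, 0.1811]), np.float64(0.0436))
(356, 202) (185, 136) (array([0.6368, 0.1895, 0.0574]), np.float64(0.0592))
(356, 202) (177, 106) (array([0.6722, 0.1759, 0.1188]), np.float64(0.0029))
```

Measured:
- Portafilter origin is about (0.530,-0.218), with its +x at 117.5°. The rim is at z 0.044 and the handle is 26 mm wide, so both fit the sizes given.
- The grinder's inward direction is about 102.4°. The tray is 126 mm wide, which fits.
- Prong tips are at z≈0.120.

I'll swing over to the handle at height.

```bash
python3 -m pendant '[-3.44,-3.55,0,0,0,0,100,-3.44,-3.55,0,0,0,0,100,-3.44,-3.55,0,0,0,0,100,-3.44,-3.55,0,0,0,0,100,-3.44,-3.55,0,0,0,0,100,-3.44,-3.55,0,0,0,0,100,-3.44,-3.55,0,0,0,0,100,-3.44,-3.55,0,0,0,0,100,-2.96,-3.88,0,0,0,0,100,-2.96,-3.88,0,0,0,0,100,-2.96,-3.88,0,0,0,0,100,-2.96,-3.88,0,0,0,0,100,-2.96,-3.88,0,0,0,0,100,-2.96,-3.88,0,0,0,0,100,-2.96,-3.88,0,0,0,0,100,-2.96,-3.88,0,0,0,0,100,-2.96,-3.88,0,0,0,0,100,-2.96,-3.88,0,0,0,0,100,-2.96,-3.88,0,0,0,0,100,-2.96,-3.88,0,0,0,0,100]'; python3 -m pendant '[0,0,0,0,0,0.162,100,0,0,0,0,0,0.162,100,0,0,0,0,0,0.162,100,0,0,0,0,0,0.162,100,0,0,0,0,0,0.16,100,0,0,0,0,0,0,100,0,0,0,0,0,0,100]'; cat >> h.py <<'E'
from scipy.spatial.transform import Rotation as Ro
def rel(target,xdir):
    """shift in tool cm to target; turn (rotvec tool) so tool x at xdir deg, z down"""
    s=ctrl.read_state(); R=Ro.from_quat(s['eef_rot']); a=np.radians(xdir)
    G=Ro.from_matrix(np.c_[[np.cos(a),np.sin(a),0],[np.sin(a),-np.cos(a),0],[0,0,-1]])
    print('pos',s['eef_pos'].round(4),'cm',(R.inv().apply(np.array(target)-s['eef_pos'])*100).round(2),'turn',(R.inv()*G).as_rotvec().round(4),'F',s['wrist_force'].round(2),'M',s['torque'].round(3),'w',round(s['width'],4),round(s['grasp_force'],1),'t',s['time_s'])
E
python3 - <<'E'
from h import *
w=snap('wrist','w1'); d=np.radians(117.5); o=np.array([.530,-.2178])
rel([*(o-.088*np.array([np.cos(d),np.sin(d)])),.026],117.5)
print(-w['R'].T@w['t'],w['R'][2])
print(proj(w,[*o,.044]),proj(w,[.5767,-.3073,.038]))
E
```

```text
time_s: 2.6
eef_pos: [0.5707, -0.2973, 0.2411]
eef_rot: [0.141, 0.99, 0.0, -0.0]
wrist_force: [0.1, -0.2, -0.2]
width: 0.0877
grasp_force: 0.0
time_s: 3.48
eef_pos: [0.5703, -0.296, 0.2414]
eef_rot: [0.518, 0.856, -0.0, -0.0]
wrist_force: [-0.0, 0.4, -0.2]
width: 0.0879
grasp_force: 0.0
pos [ 0.5702 -0.2961  0.2415] cm [-1.000e-02  5.000e-02  2.155e+01] turn [-0.0002 -0.0003  0.002 ] F [ 0.34  0.5  -0.83] M [-0.033  0.052 -0.034] w 0.0879 0.0 t 3.525
[ 0.54062534 -0.23733253  0.38393166] [ 0.1110132  -0.21213708 -0.97091396]
[257.57028267  94.70940796] [257.4472219  189.34871072]
```

View pics/w1.png

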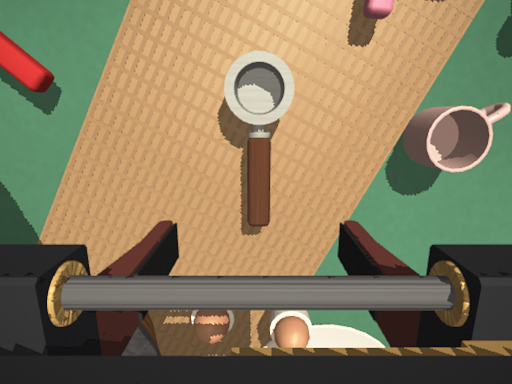

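Wrist view: rim centre is at px (259,88) and the handle runs (259,135) to (258,225), straight up the image, so the orientation is right. I'll refine from this view.

```bash
python3 - <<'E'
from h import *
w=load('w1'); X=cloud(w); h=cv2.cvtColor(w['color'],cv2.COLOR_RGB2HSV).astype(int)
g=(np.mgrid[:384,:512][0]<240)&(abs(np.mgrid[:384,:512][1]-259)<50)
q=X[g&(X[...,2]>.038)&(X[...,2]<.05)&(h[...,1]<60)]
q=q[q[:,1]>-.258]
print('rim',cv2.minEnclosingCircle(q[:,:2].astype(np.float32)),np.median(q[:,2]),len(q))
m=(g&(X[...,2]>.025)&(X[...,2]<.05)&(h[...,1]>100)&(h[...,2]<160)&(np.mgrid[:384,:512][0]>135))
q=X[m]; print('handle',cv2.minAreaRect(q[:,:2].astype(np.float32)),np.median(q[:,2]),len(q))
u=np.argwhere(m); print(u.min(0),u.max(0))
for uv in((259.5,88,.044),(258.5,136,.038),(258,225,.038)):print(ray(w,*uv).round(4))
E
```

```text
rim ((0.5316158533096313, -0.21761099994182587), 0.04265071824193001) 0.04354959805744395 2117
handle ((0.5747690796852112, -0.3015727698802948), (0.025765853002667427, 0.10164564102888107), 27.21955108642578) 0.037019374623122554 2011
[138 247] [226 269]
[ 0.5287 -0.2111  0.044 ]
[ 0.5504 -0.2546  0.038 ]
[ 0.5968 -0.3443  0.038 ]
```

```bash
python3 -m pendant '[0.5,0.1,3,0,0,0,100,0,0,4,0,0,0,100,0,0,4,0,0,0,80,0,0,4,0,0,0,80,0,0,3,0,0,0,80,0,0,2,0,0,0,80,0,0,1.5,0,0,0,80,0,0,0,0,0,0,80]' 30; python3 -m pendant '[0,0,0,0,0,0,0,0,0,0,0,0,0,0,0,0,0,0,0,0,0,0,0,0,0,0,0,0,0,0,0,0,0,0,0,0,0,0,0,0,0,0,0,0,0,0,0,0,0,0,0,0,0,0,0,0]' 50
python3 -c "
from h import *
rel([.5695,-.2907,.026],117.3)"
```

```text
time_s: 4.53
eef_pos: [0.5686, -0.2911, 0.0261]
eef_rot: [0.519, 0.855, -0.0, -0.0]
wrist_force: [-0.6, -0.3, 0.5]
width: 0.0703
grasp_force: 0.0
time_s: 5.52
eef_pos: [0.5689, -0.2913, 0.0267]
eef_rot: [0.519, 0.855, 0.0, 0.0]
wrist_force: [0.3, -0.8, 2.5]
width: 0.0253
grasp_force: 50.0
pos [ 0.5689 -0.2913  0.0267] cm [0.02 0.08 0.07] turn [0.     0.     0.0025] F [ 0.26 -0.76  2.45] M [0.02  0.096 0.007] w 0.0253 50.0 t 5.525
```

```bash
python3 -m pendant '[0,0,-1,0,0,0,0,0,0,-2.5,0,0,0,0,0,0,-3,0,0,0,0,0,0,-4,0,0,0,0,0,0,-3,0,0,0,0,0,0,-1.5,0,0,0,0,0,0,0,0,0,0.13,0,0,0,0,0,0,0.13,0,0,0,0,0,0,0,0,0,0,0,0,0,0,0,0]' 50
python3 - <<'E'
from h import *
rel([.6653,.0277,.17],102.4)
w=snap('wrist','w2'); X=cloud(w)
m=(X[...,2]>.12)&(X[...,2]<.24)&(w['depth']>0)&(np.mgrid[:384,:512][0]<240)&(abs(np.mgrid[:384,:512][1]-259)<60)
h=cv2.cvtColor(w['color'],cv2.COLOR_RGB2HSV).astype(int)
q=X[m&(h[...,1]<60)&(X[...,2]>.18)]
print(len(q),cv2.minEnclosingCircle(q[:,:2].astype(np.float32)))
A=np.c_[q,np.ones(len(q))]; c=np.linalg.lstsq(np.c_[q[:,:2],np.ones(len(q))],q[:,2],rcond=None)[0]; print('rim plane',c,np.median(q[:,2]))
s=ctrl.read_state();t=Ro.from_quat(s['eef_rot']).as_matrix(); print('slope along tool x deg',np.degrees(c[:2]@t[:2,0]),'y',np.degrees(c[:2]@t[:2,1]))
E
```

```text
pos [ 0.5689 -0.2913  0.0267] cm [ 23.86  23.26 -14.33] turn [0.     0.     0.2625] F [ 0.26 -0.76  2.45] M [0.02  0.096 0.007] w 0.0253 50.0 t 5.525
0 ((0.0, 0.0), 0.0)
rim plane [0. 0. 0.] nan
slope along tool x deg 0.0 y 0.0$: bad value
  return _methods._mean(a, axis=axis, dtype=dtype,
  ret = ret.dtype.type(ret / rcount)
```

View pics/w2.png

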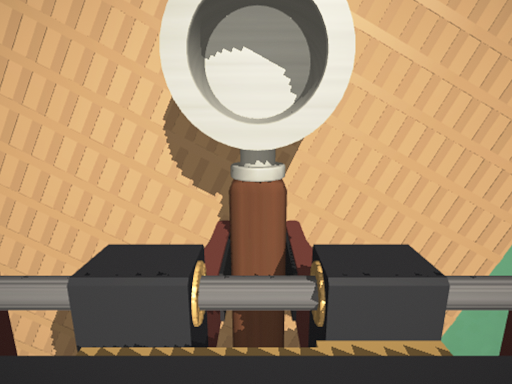

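The command was refused because I miscounted the rows; nothing moved. The picture shows the handle gripped squarely, centred at col 258 with the rim above it at (258,45).

```bash
python3 -m pendant '[0,0,-1,0,0,0,0, 0,0,-2.5,0,0,0,0, 0,0,-3,0,0,0,0, 0,0,-4,0,0,0,0, 0,0,-3,0,0,0,0, 0,0,-1.5,0,0,0,0, 0,0,0,0,0,0.13,0, 0,0,0,0,0,0.13,0, 0,0,0,0,0,0,0, 0,0,0,0,0,0,0]' 50
cat > rim.py <<'E'
from h import *
def rim(name):
    w=snap('wrist',name); X=cloud(w); s=ctrl.read_state(); T=Ro.from_quat(s['eef_rot']).as_matrix()
    L=(X-s['eef_pos'])@T   # tool coords
    h=cv2.cvtColor(w['color'],cv2.COLOR_RGB2HSV).astype(int)
    q=L[(w['depth']>0)&(L[...,0]>.03)&(L[...,0]<.14)&(abs(L[...,1])<.045)&(abs(L[...,2]+.018)<.012)&(h[...,1]<70)]
    c=np.linalg.lstsq(np.c_[q[:,:2],np.ones(len(q))],q[:,2],rcond=None)[0]
    top=q.mean(0)
    print('rim n',len(q),'x',q[:,0].min().round(4),q[:,0].max().round(4),'y',q[:,1].min().round(4),q[:,1].max().round(4),'z(tool) med',np.median(q[:,2]).round(4),'world slope deg along x,y',np.degrees(-c[:2]).round(2))
    return w
E
python3 - <<'E'
from rim import *
rel([.6653,.0277,.17],102.4); rim('w3')
E
```

```text
time_s: 6.82
eef_pos: [0.5686, -0.291, 0.1761]
eef_rot: [0.624, 0.781, -0.0, -0.0]
wrist_force: [0.6, -0.1, -3.0]
width: 0.0256
grasp_force: 50.0
pos [ 0.5686 -0.291   0.1761] cm [28.96 16.45  0.61] turn [-0.001  -0.0004  0.0055] F [ 0.65 -0.11 -3.04] M [-0.256  0.006 -0.015] w 0.0256 50.0 t 6.825
rim n 12894 x 0.0393 0.1097 y -0.0357 0.0365 z(tool) med -0.0161 world slope deg along x,y [1.16 0.01]
```

```bash
sed -i "s/(L\[...,0\]>.03)/(L[...,0]>.052)/; s/<.012)/<.006)/" rim.py
python3 -m pendant '[2.4,1.4,0,0,0,0,0, 3.8,2.2,0,0,0,0,0, 3.8,2.2,0,0,0,0,0, 3.8,2.2,0,0,0,0,0, 3.8,2.2,0,0,0,0,0, 3.8,2.2,0,0,0,0,0, 3.8,2.2,0,0,0,0,0, 2.4,1.4,0,0,0,0,0, 1.3,0.7,0,0,0,0,0, 0,0,0,0,0,0,0, 0,0,0,0,0,0,0]' 50
python3 - <<'E'
from rim import *
rel([.6653,.0277,.17],102.4); rim('w4'); a=snap('scene','s4');b=snap('top','t4')
A=a['color'][90:250,250:450];B=b['color'][60:220,100:300]
r=lambda i:cv2.resize(i,(400,320),interpolation=cv2.INTER_CUBIC)
W=load('w4')['color']
cv2.imwrite('pics/c4.png',np.vstack([np.hstack([r(A),r(B)]),np.hstack([cv2.resize(W,(360,270)),np.zeros((270,440,3),np.uint8)])])[:,:,::-1])
E
```

```text
time_s: 8.25
eef_pos: [0.6687, 0.025, 0.1768]
eef_rot: [0.626, 0.78, -0.0, 0.0]
wrist_force: [-0.2, -0.2, -3.7]
width: 0.0256
grasp_force: 50.0
pos [0.6687 0.025  0.1768] cm [ 0.34 -0.27  0.68] turn [-0.0004  0.0009  0.0007] F [-0.24 -0.17 -3.72] M [-0.368 -0.042 -0.005] w 0.0256 50.0 t 8.25
rim n 11052 x 0.0532 0.1078 y -0.0357 0.0366 z(tool) med -0.0163 world slope deg along x,y [-0.54 -0.01]
```

View pics/c4.png

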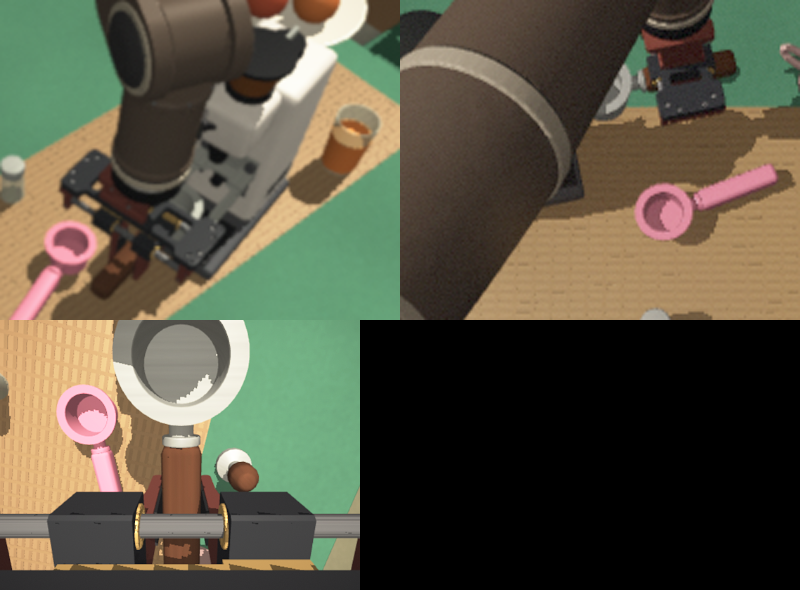

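The arm hides the fork from all three cameras, so I'll refine it from the first pictures, in the grinder's frame.

```bash
python3 - <<'E'
from h import *
o=np.array([.6307,.185]); th=np.radians(102.4); ex=np.array([np.cos(th),np.sin(th)]); ey=np.array([-ex[1],ex[0]])
for n in('top0','scene0'):
    s=load(n);X=cloud(s);h=cv2.cvtColor(s['color'],cv2.COLOR_RGB2HSV).astype(int)
    gx=(X[...,:2]-o)@ex; gy=(X[...,:2]-o)@ey; z=X[...,2]; ok=(s['depth']>0)
    m=ok&(abs(z-.121)<.015)&(gx>-.03)&(gx<.03)&(abs(gy)<.06)
    print(n)
    for a in np.arange(-.03,.03,.008):
        r=m&(gx>=a)&(gx<a+.008)
        for sg,nm in((gy<0,'-'),(gy>0,'+')):
            k=r&sg
            if k.sum()>3: print(f'{a:.3f}{nm} n{k.sum()} y[{np.percentile(gy[k],5):.4f},{np.median(gy[k]):.4f},{np.percentile(gy[k],95):.4f}] z[{np.percentile(z[k],10):.4f},{np.median(z[k]):.4f},{np.percentile(z[k],90):.4f}]',end=' ')
        print()
    # tray edges
    t=ok&(z>.012)&(z<.034)&(gx>-.06)&(gx<.04)&(abs(gy)<.1)&(h[...,2]<100)
    for a in(-.05,-.03,-.01,.01):
        r=t&(abs(gx-a)<.01); 
        if r.sum()>5: print(' tray',a,gy[r].min().round(4),gy[r].max().round(4),np.median(z[r]).round(4))
E
```

```text
top0
-0.030+ n4 y[0.0381,0.0406,0.0434] z[0.1213,0.1219,0.1245] 
-0.022- n21 y[-0.0461,-0.0380,-0.0338] z[0.1196,0.1221,0.1232] -0.022+ n19 y[0.0351,0.0414,0.0473] z[0.1209,0.1226,0.1240] 
-0.014- n19 y[-0.0414,-0.0340,-0.0277] z[0.1200,0.1217,0.1236] -0.014+ n20 y[0.0317,0.0383,0.0438] z[0.1204,0.1224,0.1255] 
-0.006- n22 y[-0.0401,-0.0334,-0.0271] z[0.1198,0.1222,0.1238] -0.006+ n21 y[0.0295,0.0368,0.0430] z[0.1207,0.1222,0.1237] 
0.002- n21 y[-0.0394,-0.0331,-0.0272] z[0.1201,0.1227,0.1251] 0.002+ n23 y[0.0295,0.0357,0.0425] z[0.1206,0.1224,0.1236] 
0.010- n21 y[-0.0394,-0.0325,-0.0265] z[0.1212,0.1228,0.1248] 0.010+ n21 y[0.0308,0.0364,0.0425] z[0.1197,0.1222,0.1234] 
0.018- n22 y[-0.0401,-0.0335,-0.0274] z[0.1208,0.1220,0.1252] 0.018+ n22 y[0.0294,0.0377,0.0431] z[0.1201,0.1218,0.1234] 
0.026- n10 y[-0.0400,-0.0337,-0.0267] z[0.1206,0.1223,0.1240] 0.026+ n12 y[0.0300,0.0363,0.0422] z[0.1209,0.1224,0.1236] 
 tray -0.01 -0.0591 0.0638 0.0238
 tray 0.01 -0.0593 0.0639 0.0253
scene0
-0.030- n6 y[-0.0424,-0.0372,-0.0346] z[0.1203,0.1219,0.1247] -0.030+ n4 y[0.0399,0.0425,0.0455] z[0.
[... 242 characters left out ...]
] z[0.1176,0.1220,0.1240] 
-0.006- n12 y[-0.0394,-0.0315,-0.0255] z[0.1184,0.1216,0.1231] -0.006+ n10 y[0.0312,0.0378,0.0421] z[0.1196,0.1209,0.1233] 
0.002- n14 y[-0.0381,-0.0336,-0.0260] z[0.1188,0.1213,0.1230] 0.002+ n17 y[0.0313,0.0373,0.0445] z[0.1192,0.1217,0.1249] 
0.010- n17 y[-0.0399,-0.0329,-0.0273] z[0.1200,0.1218,0.1244] 0.010+ n12 y[0.0318,0.0373,0.0436] z[0.1194,0.1212,0.1229] 
0.018- n9 y[-0.0373,-0.0330,-0.0282] z[0.1193,0.1221,0.1233] 0.018+ n11 y[0.0305,0.0345,0.0438] z[0.1197,0.1212,0.1230] 
0.026- n7 y[-0.0384,-0.0326,-0.0261] z[0.1189,0.1212,0.1232] 0.026+ n9 y[0.0305,0.0387,0.0447] z[0.1195,0.1224,0.1225] 
 tray -0.01 -0.06 0.0646 0.0223
 tray 0.01 -0.0597 0.0636 0.0248
```

Fork: centre line is good to about 1 mm and plate top is z≈0.122. Mouth is (0.630,0.180) and slot_end (0.621,0.221). The wrist camera's viewpoint is 66 mm ahead of the TCP and 142 mm up, so I'll check whether there is anything solid there that could hit the burr head.

```bash
python3 - <<'E'
from h import *
st=ctrl.read_state();T=Ro.from_quat(st['eef_rot']).as_matrix();p=st['eef_pos']
for n in('t4','s4'):
    s=load(n);X=cloud(s);L=(X-p)@T;ok=s['depth']>0
    c=p+T@np.array([.066,0,-.142]); uv=proj(s,c); print(n,uv,'cam expected depth',(s['R']@c+s['t'])[2],'seen',s['depth'][int(uv[1]),int(uv[0])])
    for lo,hi in((-.25,-.2),(-.2,-.15),(-.15,-.1),(-.1,-.055),(-.055,-.02)):
        k=ok&(L[...,2]>lo)&(L[...,2]<hi)&(abs(L[...,1])<.1)&(abs(L[...,0])<.14)
        q=L[k]; print(lo,hi,k.sum(), (np.percentile(q[:,0],[0,2,50,98,100]).round(3),np.percentile(q[:,1],[2,98]).round(3)) if k.sum() else '')
E
```

```text
t4 [201.39177622  71.1997229 ] cam expected depth 0.7360205585635704 seen 0.3986913
-0.25 -0.2 461 (array([-0.038, -0.035, -0.008,  0.018,  0.021]), array([-0.04 , -0.016]))
-0.2 -0.15 564 (array([-0.04 , -0.036, -0.001,  0.031,  0.033]), array([-0.041, -0.017]))
-0.15 -0.1 923 (array([-0.032, -0.029,  0.001,  0.031,  0.033]), array([-0.089, -0.034]))
-0.1 -0.055 350 (array([-0.033, -0.032,  0.004,  0.033,  0.034]), array([-0.089, -0.012]))
-0.055 -0.02 3 (array([0.058, 0.058, 0.067, 0.069, 0.069]), array([-0.02 , -0.008]))
s4 [339.96166986 162.45076962] cam expected depth 0.9029157987104495 seen 0.7739074
-0.25 -0.2 739 (array([-0.041, -0.039, -0.031,  0.017,  0.023]), array([-0.029,  0.041]))
-0.2 -0.15 593 (array([-0.042, -0.041, -0.03 ,  0.006,  0.022]), array([-0.037,  0.039]))
-0.15 -0.1 1147 (array([-0.034, -0.032, -0.014,  0.029,  0.034]), array([-0.088,  0.086]))
-0.1 -0.055 837 (array([-0.035, -0.034, -0.025,  0.022,  0.029]), array([-0.08 ,  0.086]))
-0.055 -0.02 63 (array([-0.013, -0.013, -0.01 ,  0.009,  0.009]), array([-0.026,  0.022]))
```

```bash
python3 - <<'E'
from h import *
st=ctrl.read_state();T=Ro.from_quat(st['eef_rot']).as_matrix();p=st['eef_pos']
for n in('t4','s4'):
    s=load(n);X=cloud(s);L=(X-p)@T;ok=s['depth']>0
    for lo in(-.5,-.45,-.4,-.35,-.3,-.25):
        k=ok&(L[...,2]>lo)&(L[...,2]<lo+.05)&(abs(L[...,1])<.25)&(L[...,0]>-.15)&(L[...,0]<.2)
        q=L[k]; print(n,lo,k.sum(), (np.percentile(q[:,0],[0,50,99,100]).round(3),np.percentile(q[:,1],[2,98]).round(3)) if k.sum() else '')
s=load('top0');X=cloud(s);o=np.array([.621,.2212]);ex=np.array([-.2147,.9767]);g=(X[...,:2]-o)@ex
gy=(X[...,:2]-o)@np.array([-.9767,-.2147])
for a in(.2,.25,.3,.34,.38):
    k=(X[...,2]>a)&(X[...,2]<a+.045)&(abs(gy)<.09)&(g<.25)&(g>-.12); print('grinder z',a,k.sum(),np.percentile(g[k],[0,1,50]).round(3) if k.sum() else '')
# target for approach: axis 50 before slot_end
e=np.array([.6209,.2212])
from h import rel
rel([*(e-ex*(.050+.0885)),.115],102.4); rel([*(e-ex*(.0885)),.109],102.4)
E
```

```text
t4 -0.5 6864 (array([0.049, 0.088, 0.146, 0.164]), array([-0.246, -0.113]))
t4 -0.45 3518 (array([-0.014,  0.042,  0.092,  0.113]), array([-0.204, -0.066]))
t4 -0.4 785 (array([-0.044, -0.005,  0.03 ,  0.074]), array([-0.127, -0.039]))
t4 -0.35 317 (array([-0.052, -0.023,  0.005,  0.009]), array([-0.089, -0.024]))
t4 -0.3 88 (array([-0.034, -0.021,  0.006,  0.006]), array([-0.039, -0.017]))
t4 -0.25 461 (array([-0.038, -0.008,  0.019,  0.021]), array([-0.04 , -0.016]))
s4 -0.5 284 (array([0.049, 0.062, 0.092, 0.097]), array([-0.16 , -0.108]))
s4 -0.45 3416 (array([-0.025,  0.037,  0.092,  0.11 ]), array([-0.178, -0.018]))
s4 -0.4 3812 (array([-0.061, -0.008,  0.045,  0.07 ]), array([-0.108,  0.052]))
s4 -0.35 1086 (array([-0.062, -0.034,  0.014,  0.018]), array([-0.083,  0.059]))
s4 -0.3 909 (array([-0.05 , -0.028,  0.016,  0.024]), array([-0.027,  0.039]))
s4 -0.25 739 (array([-0.041, -0.031,  0.019,  0.023]), array([-0.029,  0.041]))
grinder z 0.2 740 [-0.021 -0.021  0.072]
grinder z 0.25 3658 [-0.021 -0.021  0.098]
grinder z 0.3 1908 [-0.01  -0.008  0.035]
grinder z 0.34 1 [0.03 0.03 0.03]
grinder z 0.38 0 
pos [0.6689 0.0255 0.1769] cm [ 6.3  -0.48  6.18] turn [0.     0.0003 0.0005] F [ 0.06 -0.36 -3.24] M [-0.339 -0.009  0.04 ] w 0.0255 50.0 t 8.4
pos [0.6689 0.0255 0.1769] cm [11.3  -0.48  6.78] turn [0.     0.0003 0.0005] F [ 0.06 -0.36 -3.24] M [-0.339 -0.009  0.04 ] w 0.0255 50.0 t 8.4
```

Clear everywhere: grinder tops out at 0.345 and the arm narrows below that. Now I'll lower to about 8 mm above the plate and run in over the prongs, short of the ears.

```bash
python3 -m pendant '[0,-0.2,2,0,0,0,0, 0,-0.28,2.5,0,0,0,0, 0,0,1.5,0,0,0,0, 1.5,0,0,0,0,0,0, 2,0,0,0,0,0,0, 2,0,0,0,0,0,0, 0.8,0,0,0,0,0,0, 0,0,0,0,0,0,0, 0,0,0,0,0,0,0]' 55
python3 - <<'E'
from rim import *
e=np.array([.6209,.2212]);ex=np.array([-.2147,.9767])
rel([*(e-ex*(.050+.0885)),.109],102.4); rim('w5'); s=snap('scene','s5');b=snap('top','t5')
W=load('w5')['color']
cv2.imwrite('pics/c5.png',np.hstack([cv2.resize(W,(480,360)),cv2.resize(s['color'][100:220,310:416],(318,360),interpolation=cv2.INTER_CUBIC)])[:,:,::-1])
E
```

```text
time_s: 9.52
eef_pos: [0.6509, 0.0868, 0.1169]
eef_rot: [0.626, 0.78, -0.0, 0.0]
wrist_force: [-0.6, 0.1, -3.7]
width: 0.0257
grasp_force: 55.0
pos [0.6509 0.0868 0.1169] cm [-0.08 -0.05  0.79] turn [0.0004 0.0007 0.0019] F [-0.64  0.11 -3.73] M [-0.351  0.023  0.043] w 0.0257 55.0 t 9.525
rim n 11056 x 0.0533 0.108 y -0.0358 0.0365 z(tool) med -0.0165 world slope deg along x,y [-0.52  0.01]
```

View pics/c5.png

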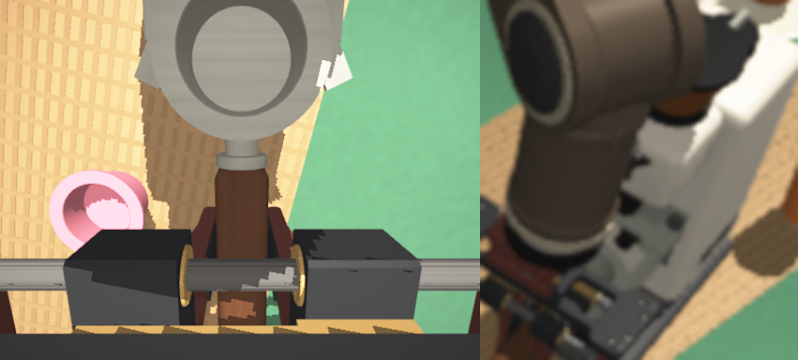

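Wrist view: prong tips show evenly on both sides of the rim, at (145,72) and (340,77) about the rim's centre col 242, so it is centred. I'll lower gently to find the plate.

```bash
python3 -m pendant '[0,-0.05,0.2,0,0,0,0, 0,0,0.2,0,0,0,0, 0,0,0.1,0,0,0,0, 0,0,0.1,0,0,0,0, 0,0,0,0,0,0,0]' 55; for i in 1 ; do python3 -m pendant '[0,0,0.05,0,0,0,0, 0,0,0,0,0,0,0]'; python3 -m pendant '[0,0,0.05,0,0,0,0, 0,0,0,0,0,0,0]';python3 -m pendant '[0,0,0.05,0,0,0,0, 0,0,0,0,0,0,0]';python3 -m pendant '[0,0,0.05,0,0,0,0, 0,0,0,0,0,0,0]';done | grep -E 'eef_pos|wrist'
```

```text
time_s: 10.3
eef_pos: [0.6502, 0.0875, 0.1105]
eef_rot: [0.626, 0.78, -0.0, -0.0]
wrist_force: [0.6, 1.0, -3.1]
width: 0.026
grasp_force: 55.0
eef_pos: [0.6502, 0.0875, 0.1101]
wrist_force: [0.2, -0.6, -3.6]
eef_pos: [0.6503, 0.0875, 0.1096]
wrist_force: [0.1, 0.3, -3.5]
eef_pos: [0.6503, 0.0875, 0.1092]
wrist_force: [-0.2, -0.9, -3.4]
eef_pos: [0.6503, 0.0876, 0.1089]
wrist_force: [-0.7, 0.1, -1.5]
```

```bash
python3 -m pendant '[0,0,0.05,0,0,0,0, 0,0,0,0,0,0,0]' | grep -E 'eef_pos|wrist'; python3 -m pendant '[0,0,0.03,0,0,0,0, 0,0,0,0,0,0,0]'| grep -E 'eef_pos|wrist'; python3 -c "
from rim import *
rel([.6506,.0860,.109],102.4); rim('w6')"
```

```text
eef_pos: [0.6504, 0.0876, 0.1085]
wrist_force: [-1.5, 0.1, 2.0]
eef_pos: [0.6504, 0.0876, 0.1083]
wrist_force: [-2.5, -0.2, 6.4]
pos [0.6504 0.0876 0.1083] cm [-0.16 -0.01 -0.07] turn [ 0.0004 -0.0005  0.0026] F [-2.45 -0.21  6.41] M [0.437 0.668 0.06 ] w 0.0259 55.0 t 11.8
rim n 14689 x 0.0532 0.1078 y -0.045 0.045 z(tool) med -0.0168 world slope deg along x,y [-1.87 -0.25]
```

Plate contact is at TCP z≈0.1089. I'll raise 1 mm, into the middle of the ear slack, and slide in gently.

```bash
python3 -m pendant '[0,0,-0.15,0,0,0,0, 0,0,0,0,0,0,0, 0.3,0,0,0,0,0,0, 0.3,0,0,0,0,0,0, 0.3,0,0,0,0,0,0, 0,0,0,0,0,0,0]'|grep -E 'eef_pos|wrist'; python3 -m pendant '[0.3,0,0,0,0,0,0, 0.3,0,0,0,0,0,0, 0,0,0,0,0,0,0]'|grep -E 'eef_pos|wrist';  python3 -c "
from h import *
e=np.array([.6209,.2212]);ex=np.array([-.2147,.9767])
rel([*(e-ex*.0885),.1098],102.4)"
```

```text
eef_pos: [0.6483, 0.0971, 0.1092]
wrist_force: [2.0, 1.0, -3.5]
eef_pos: [0.647, 0.1027, 0.1093]
wrist_force: [2.5, 1.1, -3.9]
pos [0.647  0.1027 0.1093] cm [ 3.28  0.   -0.05] turn [ 0.0002 -0.0004  0.0031] F [ 2.55  1.13 -3.94] M [-0.134 -0.403 -0.194] w 0.0256 55.0 t 12.975
```

```bash
python3 -m pendant '[0,0.07,-0.04,0,0,0,0, 0.3,0,0,0,0,0,0, 0.2,0,0,0,0,0,0, 0,0,0,0,0,0,0]'|grep -E 'eef_pos|wrist'; python3 -m pendant '[0.3,0,0,0,0,0,0, 0.3,0,0,0,0,0,0, 0,0,0,0,0,0,0]'|grep -E 'eef_pos|wrist';  python3 -c "
from h import *
e=np.array([.6209,.2212]);ex=np.array([-.2147,.9767])
rel([*(e-ex*.0885),.1098],102.4)"
```

```text
eef_pos: [0.6463, 0.1076, 0.1096]
wrist_force: [-0.7, -0.3, -3.7]
eef_pos: [0.6452, 0.1135, 0.1097]
wrist_force: [-0.1, -0.4, -3.0]
pos [0.6452 0.1135 0.1097] cm [ 2.19 -0.05 -0.01] turn [-0.0001 -0.0003  0.0031] F [-0.13 -0.39 -3.05] M [-0.321 -0.076  0.003] w 0.0257 55.0 t 13.85
```

Running free under the ears.

```bash
python3 -m pendant '[0.3,0,0,0,0,0,0, 0.3,0,0,0,0,0,0, 0.2,0,0,0,0,0,0, 0,0,0,0,0,0,0]'|grep -E 'eef_pos|wrist'; python3 -m pendant '[0.2,0,0,0,0,0,0, 0.2,0,0,0,0,0,0, 0,0,0,0,0,0,0]'|grep -E 'eef_pos|wrist';  python3 -c "
from h import *
e=np.array([.6209,.2212]);ex=np.array([-.2147,.9767])
rel([*(e-ex*.0885),.1098],102.4)"
```

```text
eef_pos: [0.6435, 0.1211, 0.1097]
wrist_force: [-0.6, 0.1, -3.8]
eef_pos: [0.6426, 0.125, 0.1097]
wrist_force: [-0.4, 0.2, -3.1]
pos [0.6426 0.125  0.1097] cm [ 1.01 -0.06 -0.01] turn [-0.     -0.0001  0.0029] F [-0.36  0.21 -3.09] M [-0.327 -0.024 -0.006] w 0.0258 55.0 t 14.725
```

```bash
f(){ grep -E 'eef_pos|wrist'|tr '\n' ' ';echo; }; python3 -m pendant '[0.15,0,0,0,0,0,0, 0.15,0,0,0,0,0,0, 0,0,0,0,0,0,0]'|f; python3 -m pendant '[0.1,0,0,0,0,0,0, 0,0,0,0,0,0,0]'|f; python3 -m pendant '[0.1,0,0,0,0,0,0, 0,0,0,0,0,0,0]'|f; python3 -m pendant '[0.1,0,0,0,0,0,0, 0,0,0,0,0,0,0]'|f
```

```text
eef_pos: [0.642, 0.1279, 0.1097] wrist_force: [0.3, -0.1, -3.6] 
eef_pos: [0.6419, 0.1285, 0.1098] wrist_force: [-0.2, -0.0, -3.3] 
eef_pos: [0.6418, 0.1287, 0.1098] wrist_force: [1.1, -3.7, -3.0] 
eef_pos: [0.6415, 0.1301, 0.1098] wrist_force: [0.7, -3.6, -2.7]
```

Button met (3.7 N) at y≈0.1287, as predicted. Continuing about 5 mm more.

```bash
f(){ grep -E 'eef_pos|wrist'|tr '\n' ' ';echo; }; python3 -m pendant '[0.1,0,0,0,0,0,0, 0,0,0,0,0,0,0]'|f; python3 -m pendant '[0.1,0,0,0,0,0,0, 0,0,0,0,0,0,0]'|f; python3 -m pendant '[0.05,0,0,0,0,0,0, 0,0,0,0,0,0,0]'|f; python3 -m pendant '[0.05,0,0,0,0,0,0, 0,0,0,0,0,0,0]'|f
```

```text
eef_pos: [0.6413, 0.1313, 0.1098] wrist_force: [0.6, -5.6, -3.7] 
eef_pos: [0.6411, 0.1321, 0.1098] wrist_force: [1.7, -5.5, -2.6] 
eef_pos: [0.641, 0.1325, 0.1098] wrist_force: [1.4, -4.5, -3.1] 
eef_pos: [0.6409, 0.1328, 0.1098] wrist_force: [0.9, -5.9, -2.4]
```

```bash
f(){ grep -E 'eef_pos|wrist'|tr '\n' ' ';echo; }; python3 -m pendant '[0.05,0,0,0,0,0,0, 0,0,0,0,0,0,0]'|f; python3 -m pendant '[0.05,0,0,0,0,0,0, 0,0,0,0,0,0,0]'|f
```

```text
eef_pos: [0.6408, 0.1332, 0.1098] wrist_force: [1.6, -5.2, -2.8] 
eef_pos: [0.6407, 0.1334, 0.1099] wrist_force: [1.4, -6.6, -3.8]
```

```bash
f(){ grep -E 'eef_pos|wrist'|tr '\n' ' ';echo; }; python3 -m pendant '[0.04,0,0,0,0,0,0, 0,0,0,0,0,0,0]'|f; python3 -m pendant '[0.04,0,0,0,0,0,0, 0,0,0,0,0,0,0]'|f
```

```text
eef_pos: [0.6407, 0.1335, 0.1099] wrist_force: [1.4, -7.0, -3.4] 
eef_pos: [0.6407, 0.1335, 0.1099] wrist_force: [2.7, -8.6, -2.8]
```

```bash
f(){ grep -E 'eef_pos|wrist'|tr '\n' ' ';echo; }; python3 -m pendant '[0.04,0,0,0,0,0,0, 0,0,0,0,0,0,0]'|f; python3 -c "
from h import *
for i in range(3):
  s=ctrl.read_state();print(s['eef_pos'].round(4),s['wrist_force'].round(1));ctrl.snapshot('wrist')"
```

```text
eef_pos: [0.6406, 0.1335, 0.1099] wrist_force: [1.4, -9.4, -2.2] 
[0.6406 0.1335 0.1099] [ 1.4 -9.4 -2.2]
[0.6407 0.1335 0.11  ] [ 1.6 -8.6 -3.6]
[0.6407 0.1335 0.11  ] [ 2.  -8.6 -2.8]
```

Position has stalled at 0.1335 with the force climbing past 6.5 N, about 5 mm after first contact. The button is fully in. One last small press, then ease back.

```bash
f(){ grep -E 'eef_pos|wrist'|tr '\n' ' ';echo; }; python3 -m pendant '[0.05,0,0,0,0,0,0, 0,0,0,0,0,0,0, 0,0,0,0,0,0,0]'|f; python3 -m pendant '[-0.2,0,0,0,0,0,0, -0.2,0,0,0,0,0,0, -0.2,0,0,0,0,0,0, -0.2,0,0,0,0,0,0, -0.2,0,0,0,0,0,0, 0,0,0,0,0,0,0]'|f;  python3 -c "
from h import *
rel([.6423,.1257,.1089],102.4)"
```

```text
eef_pos: [0.6406, 0.1336, 0.11] wrist_force: [2.2, -9.9, -2.6] 
eef_pos: [0.6421, 0.1275, 0.1096] wrist_force: [-1.0, 0.6, -3.2] 
pos [0.6421 0.1275 0.1096] cm [-0.18 -0.02  0.07] turn [-0.0002 -0.0014  0.0034] F [-1.03  0.55 -3.24] M [-0.325  0.034  0.018] w 0.0258 55.0 t 19.375
```

Button is released. Back 1.5 mm more, then lower onto the plate.

```bash
f(){ grep -E 'eef_pos|wrist'|tr '\n' ' ';echo; }; python3 -m pendant '[-0.15,0,0,0,0,0,0, 0,0,0.05,0,0,0,0, 0,0,0,0,0,0,0]'|f; python3 -m pendant '[0,0,0.04,0,0,0,0, 0,0,0,0,0,0,0]'|f;python3 -m pendant '[0,0,0.03,0,0,0,0, 0,0,0,0,0,0,0]'|f; python3 -c "
from rim import *
rel([.6423,.1257,.1089],102.4)
rim('w7')"
```

```text
eef_pos: [0.6426, 0.1251, 0.1093] wrist_force: [0.4, 0.3, -3.6] 
eef_pos: [0.6427, 0.1251, 0.109] wrist_force: [-1.6, 0.4, -1.9] 
eef_pos: [0.6427, 0.1251, 0.1088] wrist_force: [-1.7, 0.4, 1.4] 
pos [0.6427 0.1251 0.1088] cm [ 0.07 -0.03 -0.01] turn [ 0.0003 -0.0004  0.0026] F [-1.67  0.4   1.44] M [0.134 0.307 0.056] w 0.0258 55.0 t 20.25
rim n 15833 x 0.052 0.1077 y -0.0415 0.0433 z(tool) med -0.0162 world slope deg along x,y [ 1.14 -0.22]
```

```bash
python3 -m pendant '[0,0,0,0,0,0,0, 0,0,0,0,0,0,0]' 15|tail -4; python3 -m pendant '[0,0,0,0,0,0,31, 0,0,0,0,0,0,34, 0,0,0,0,0,0,45, 0,0,0,0,0,0,50, 0,0,0,0,0,0,50]' 5; python3 -c "
from rim import *
w=rim('w8'); s=snap('scene','s8')
cv2.imwrite('pics/c8.png',np.hstack([cv2.resize(w['color'],(480,360)),cv2.resize(s['color'][100:220,310:416],(318,360),interpolation=cv2.INTER_CUBIC)])[:,:,::-1])"
```

```text
eef_rot: [0.626, 0.78, 0.0, -0.0]
wrist_force: [-2.0, 1.0, 1.2]
width: 0.026
grasp_force: 15.0
time_s: 21.18
eef_pos: [0.6426, 0.1249, 0.1085]
eef_rot: [0.626, 0.78, -0.0, 0.0]
wrist_force: [0.2, -0.0, -0.7]
width: 0.0438
grasp_force: 0.0
rim n 16293 x 0.052 0.1078 y -0.0415 0.0433 z(tool) med -0.0164 world slope deg along x,y [ 1.04 -0.21]
```

View pics/c8.png

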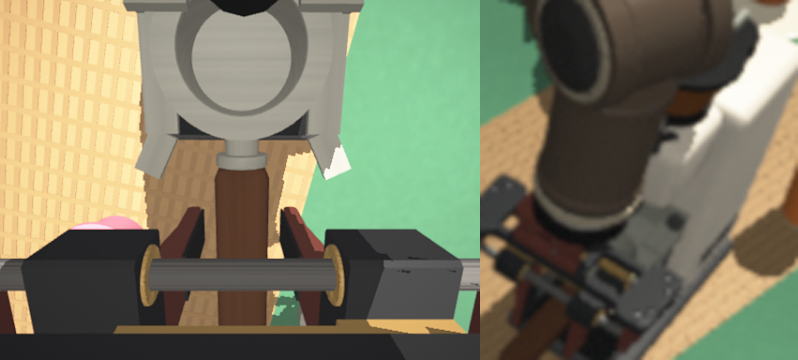

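The portafilter stayed put in the fork: rim on the prongs (prong tips at (152,165) and (335,170)), ears at the top edge, fingers clear of the handle. Withdrawing up and back.

```bash
python3 -m pendant '[0,0,-1,0,0,0,50, 0,0,-2,0,0,0,50, 0,0,-3,0,0,0,50, -1,0,-3,0,0,0,50, -3,0,-3,0,0,0,50, -4,0,-3,0,0,0,50, -5,0,-3,0,0,0,50, -5,0,-1,0,0,0,50, -5,0,0,0,0,0,50, -5,0,0,0,0,0,50, -3,0,0,0,0,0,50, 0,0,0,0,0,0,50]' |head -2; python3 - <<'E'
from h import *
e=np.array([.6209,.2212]);ex=np.array([-.2147,.9767]);ey=np.array([-.9767,-.2147])
out=[]
for n in('scene','top','wrist'):
    s=snap(n,n+'9');X=cloud(s);gx=(X[...,:2]-e)@ex;gy=(X[...,:2]-e)@ey;z=X[...,2];h=cv2.cvtColor(s['color'],cv2.COLOR_RGB2HSV).astype(int)
    k=(s['depth']>0)&(gx<-.06)&(gx>-.18)&(abs(gy)<.02)&(z>.09)&(z<.14)
    if k.sum()>20:
        c=np.polyfit(gx[k],z[k],1); print(n,'handle n',k.sum(),'slope deg',np.degrees(np.arctan(c[0])).round(2),'z@-100',np.polyval(c,-.1).round(4),'x',gx[k].min().round(4),gx[k].max().round(4),'y',np.median(gy[k]).round(4))
    u,v=proj(s,[*(e-ex*.06),.12]).astype(int); u=np.clip(u,90,421);v=np.clip(v,90,293)
    out.append(cv2.resize(s['color'][v-90:v+90,u-65:u+65],(260,360),interpolation=cv2.INTER_CUBIC))
cv2.imwrite('pics/c9.png',np.hstack(out)[:,:,::-1])
E
```

```text
time_s: 22.78
eef_pos: [0.7092, -0.1817, 0.3001]
scene handle n 388 slope deg 2.54 z@-100 0.1174 x -0.1647 -0.0604 y -0.002
```

View pics/c9.png

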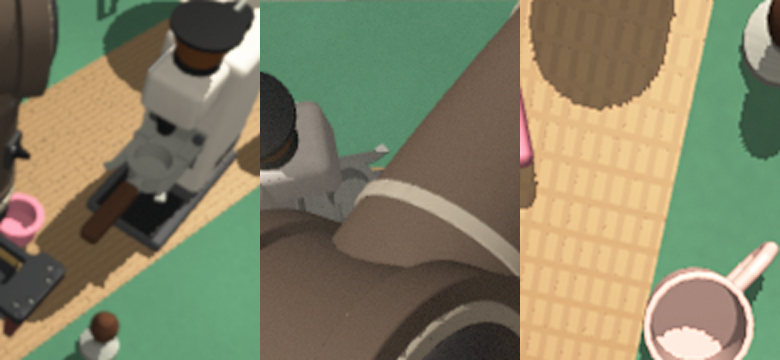

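```bash
python3 - <<'E'
from h import *
e=np.array([.6209,.2212]);ex=np.array([-.2147,.9767]);ey=np.array([-.9767,-.2147])
s=load('scene9');X=cloud(s);gx=(X[...,:2]-e)@ex;gy=(X[...,:2]-e)@ey;z=X[...,2]
for a in np.arange(-.16,-.06,.0125):
    k=(s['depth']>0)&(gx>a)&(gx<a+.0125)&(abs(gy)<.008)&(z>.09)&(z<.14); print(a.round(3),k.sum(),np.median(z[k]).round(4))
k=(s['depth']>0)&(np.hypot(gx+.009,gy)<.036)&(np.hypot(gx+.009,gy)>.0285)&(gx<0)&(abs(z-.126)<.006)
c=np.linalg.lstsq(np.c_[gx[k],gy[k],np.ones(k.sum())],z[k],rcond=None)[0];print('rim',k.sum(),np.degrees(c[:2]),np.median(z[k]))
print(ctrl.read_state()['wrist_force'])
E
```

```text
-0.16 30 0.1186
-0.148 27 0.1197
-0.135 25 0.1198
-0.122 24 0.1188
-0.11 27 0.1196
-0.097 25 0.1204
-0.085 24 0.1191
-0.072 21 0.1195
rim 111 [2.2486613  1.00853992] 0.1255193527789576
[-0.21003435  0.16962561  0.52876975]
```

Handle top is flat at 0.1195 ± 0.0007 along its whole length, against 0.120 predicted, so it hangs level and free with the button out. Handing in.

```bash
python3 -c "
from bench import ctrl
print(ctrl.finish_job())"
```

```text
the job is handed in; nothing more can be done
None
```

I slid the steel portafilter into the fork, pushed the start button fully in with about 10 N, eased back until it was out, left the portafilter hanging level by itself, and handed the job in at about 23 s.

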